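# Empty the tall jug of test balls under the riser shelf

## Robot

A 6-joint arm with a two-finger parallel gripper is mounted at the origin on the work surface. World frame = base frame: x ahead of the robot, y to its left, z up, the work surface at z = 0. Lengths are in m, angles in rad, forces in N, time in s.
With the tool pointing down it reaches from about 0.275 to 0.825 m from the base axis. Payload 5.2 kg.
Tool frame: the origin (TCP) lies midway between the tips of the shut fingers; the grasp point (between the pads) lies 19 mm behind it; z points along the fingers, y is the direction in which the jaws open and shut (so a half turn about z gives the same grasp; the last joint's range is limited). The gripper opens to 93 mm and grips with 3 to 60 N. Pads are 15 mm wide; open, the fingers measure 128 mm over their backs; the gripper's body (75 mm by 188 mm) begins 65 mm behind the grasp point.
Start: joints at [-0.203, 0.259, 1.535, -0, 1.348, -0.203], TCP at [0.55, 0, 0.219] pointing down, gripper open.
Joint ranges: [-3.14, 3.14], [-0.91, 2.08], [0.19, 2.58], [-1.22, 4.36], [0.22, 2.71], [-3.12, 3.12]. Speed limits (rad/s): [2.57, 2.57, 3.14, 3.14, 3.14, 3.14].

## Interface

Orientations are given as a unit quaternion [w, x, y, z].
In Python, from station import r gives the robot as it stands.
- The arm moves only by the tool play_rows, never from a script. Its argument "increments" is one flat list of numbers, 6 for each row, row after row: the shift along the world's x, y, z in cm, then the turn, a rotation vector about the world's x, y, z in degrees. A call has 1 to 8 rows; each row shifts and turns the commanded pose from where the row before left it; what a row does not reach is not made up. A row lasts 1/8 s, in which the tool goes at most 62.5 mm and 10.7 degrees, less where a joint would pass 70% of its speed; a pose out of reach is approached as far as the arm can. A call is refused whole if a number of a shift passes 6.25 or a number of a turn 10.7, either way. A call with a gripper value outside its range is refused whole. "gripper" is the opening, from 0 (shut) to 1 (fully open), set as the call begins (left out, the last holds). The fingers move at their own pace and stop on an object; the grip force is fixed at half the most. Time passes only in rows, so rows that do not move let the fingers close. It gives the time, the measured TCP pose, the force and the opening at its end, in the units of the state.
- r.sense(): the state, without advancing time (a new reading comes with each control period).
- r.read_camera(name): name is "scene" or "side" or "wrist"; returns a dict with "color" (480x640x3 uint8, blue, green, red), "range_z" (480x640 float32, m along the optical axis (not along the pixel's ray), 0 where there is no reading), "intrinsics" (3x3 intrinsics, pixels), "k1" (the pictures are not rectified: a ray, as slopes to the right and down, at radius r is drawn at 1 + k1 r^2 times it, then the intrinsics apply), "pose" (4x4, takes a point from camera to world coordinates). Camera axes: x right, y up, looking along -z (the intrinsics and any distortion apply to the point x, -y, -z); pixel columns grow to the right and rows downward; lengths in m; the calibration is good to about 2 mm. A picture is of the moment at which its call begins.
- r.job_done(): hands the job in, once; it reports no verdict.
The state is a dict: "time": time; "joint_pos": joint angles; "qd": joint speeds; "joint_efforts": joint torques, N m; "tcp_pos": TCP position; "ee_rot": TCP orientation; "contact_force": force on the tool from outside, world axes, zero at the start; "torque": the same for the moment, N m; "grip_width": finger opening in m.
Only numpy, scipy, OpenCV 4.12 (cv2) and the standard library are available. Lean on these libraries where they do the work, as an engineer would, in place of code of your own. Each camera call takes 0.05 s, during which the arm holds its last target. There are 200 camera calls.

## Task

Pour both steel balls from the tall jug into the steel tray under the low riser shelf, by tilting the jug with its mouth beneath the shelf and without knocking it against the riser. Then stand the empty jug upright on the bench again and let go of it.

Things in the scene. Friction and masses are not known exactly. Their poses are not given: they have to be found in the camera images.
- jug_grip (a point): Middle of the upright grip bar of the tall jug's black D-handle: 70 mm above the jug's underside, 110 mm behind its axis. Bar 12 mm thick (y), 22 deep (x), from 30 to 110 mm above the underside, 57 mm free between it and the wall; 12 mm thick level arms join its ends to the wall. Axes: z up the jug, x from the handle towards the jug's axis and on to the pouring side, y across.
- jug_mouth (a point): Centre of the tall jug's mouth, on its axis; axes as jug_grip. Round flared aluminium jug (the other, low one is empty and not wanted), 170 mm tall, outside 54 mm across at the foot and 128 at the rim, straight 3 mm wall flaring by 12.3 degrees, 5 mm floor, 0.15 to 0.32 kg. The balls stay in below about 74 degrees of forward lean and roll out beyond about 79.
- ball_a_center (a point): One of two alike balls: polished steel ball, 20 mm in diameter, 33 g, starting loose on the floor inside the tall jug. This point is its centre.
- ball_b_center (a point): The other ball: polished steel ball, 20 mm in diameter, 33 g, starting loose on the floor inside the tall jug. This point is its centre.
- tray (a point): Centre of the inner floor, 5 mm above the bench, of the open steel tray fixed under the riser shelf: inside 172 mm (x) by 212 mm (y), walls 4 mm thick, rims 30 mm above the bench. Axes (shelf_edge's too): x from the riser's open front inwards, away from the robot; y to the left; z up.
- shelf_edge (a point): Middle of the lower front edge of the riser's shelf board, 200 mm above the bench and 95 mm in front (-x) of the tray's centre. Fixed clear board with aluminium edge strips, 12 mm thick, 300 mm wide (y), 200 deep (x); side panels leave 276 mm between them, a 60 mm tall rail closes the foot of the back, the front is open. A meter and a knob, at most 31 mm tall, lie on its two back corners.

How it is judged:
On the way:
1. the tall jug is tilted by more than 60 degrees with the centre of its mouth beneath the shelf (angle between jug_grip's own z axis and vertical above 1.05 rad and x of jug_mouth in the frame of shelf_edge above 0 m and z of jug_mouth in the frame of shelf_edge below 0 m), for 0.1 s.
At the end, for the whole second after the job is handed in: Both balls lie within the tray's walls, at most 30 mm above its floor; the tall jug stands upright on the bench (within about 7 degrees, grip point 60 to 80 mm above the bench), at rest and released (x of ball_a_center in the frame of tray between -0.09 and 0.09 m and y of ball_a_center in the frame of tray between -0.11 and 0.11 m and z of each of ball_a_center, ball_b_center in the frame of tray below 0.03 m and x of ball_b_center in the frame of tray between -0.09 and 0.09 m and y of ball_b_center in the frame of tray between -0.11 and 0.11 m and angle between jug_grip's own z axis and vertical below 0.12 rad and height (world z) of jug_grip between 0.06 and 0.08 m and linear speed of jug below 0.02 m/s); the robot touches nothing.
It fails at once if the jug knocks the riser or its tray with more than 15 N (contact force between jug and riser above 15 N).
It also fails if it takes over 72 s, if anything falls off the work surface, if the arm or the gripper's body presses on something with over 40 N, if the wrist force passes 120 N, or if a joint passes its speed limit or range.

## Working session

There is one attempt and no reset: what is moved stays moved. The work goes in short steps, Python scripts to look and compute and a tool call to move; the robot and the scene stay as the last step left them, time stands still between calls to the robot, and variables do not carry over. Pictures are saved under pics/ and viewed, about 8 in all and at most 12, crops included, and the job is handed in when it is done.

Besides the shell and the picture viewer there is one more tool, called after ">>>" as name(argument=value, ...) on one line, values as JSON. play_rows: Moves the arm, as the interface text tells. Its arguments: {"type":"object","properties":{"increments":{"type":"array"},"gripper":{"type":"number"}},"required":["increments"]}

```bash
ls; mkdir -p pics; cat > h.py <<'E'
import numpy as np, cv2
from station import r
def snap(n,f=None):
    c=r.read_camera(n)
    if f: cv2.imwrite('pics/'+f,c['color'])
    return c
def pts(c,u,v,z=None):
    """pixels -> camera rays (x,y,-1) undistorted"""
    K=np.array(c['intrinsics'],float); k=float(np.ravel(c['k1'])[0])
    p=cv2.undistortPoints(np.stack([np.ravel(u),np.ravel(v)],1).astype(np.float64)[:,None],K,np.array([k,0,0,0.]))[:,0]
    return np.c_[p[:,0],-p[:,1],-np.ones(len(p))]
def cloud(c):
    d=c['range_z']; v,u=np.mgrid[:480,:640]
    q=pts(c,u,v)*d.reshape(-1,1); T=np.array(c['pose'])
    return (q@T[:3,:3].T+T[:3,3]).reshape(480,640,3)
def onplane(c,u,v,z):
    T=np.array(c['pose']); d=pts(c,u,v)@T[:3,:3].T; o=T[:3,3]
    return o+d*((z-o[2])/d[:,2])[:,None]
E
python3 - <<'E'
from h import *
for n in('scene','side'):
    c=snap(n,n+'1.png'); np.savez('pics/'+n+'1.npz',**c); print(n,np.round(c['pose'],3).tolist(),c['intrinsics'],c['k1'])
print(r.sense())
E
```

```text
pics
scene [[0.722, -0.497, 0.482, 1.022], [0.692, 0.517, -0.504, -0.47], [0.002, 0.697, 0.717, 0.834], [0.0, 0.0, 0.0, 1.0]] [[456.09924227   0.         320.7803742 ]
 [  0.         456.09924227 246.45154693]
 [  0.           0.           1.        ]] -0.10301055305774323
side [[-0.987, 0.129, -0.096, 0.444], [-0.161, -0.793, 0.587, 0.599], [-0.0, 0.595, 0.804, 0.976], [0.0, 0.0, 0.0, 1.0]] [[538.51641653   0.         321.67691929]
 [  0.         538.51641653 234.58505239]
 [  0.           0.           1.        ]] -0.028349934484703555
{'time': 0.1, 'joint_pos': array([-2.02786233e-01,  2.59239641e-01,  1.53599943e+00,  1.06616203e-05,
        1.34798460e+00, -2.02754795e-01]), 'qd': array([ 3.14295085e-04, -1.62949017e-03, -2.18552786e-03,  5.50707367e-04,
        2.04702021e-03,  9.56030328e-05]), 'joint_efforts': array([ 2.99393134e-03, -4.38208973e+01, -2.84642941e+01,  7.21958186e-02,
        3.61894083e-02, -1.01468524e-04]), 'tcp_pos': array([5.49499600e-01, 1.37831262e-04, 2.17906891e-01]), 'ee_rot': array([-6.83827265e-04,  7.07118497e-01,  7.07094595e-01, -4.44369548e-04]), 'contact_force': array([ 0.21152748,  0.59592961, -0.02940492]), 'torque': array([ 0.05961678, -0.01390883, -0.00807835]), 'grip_width': 0.09333204825106228}
```

View pics/scene1.png

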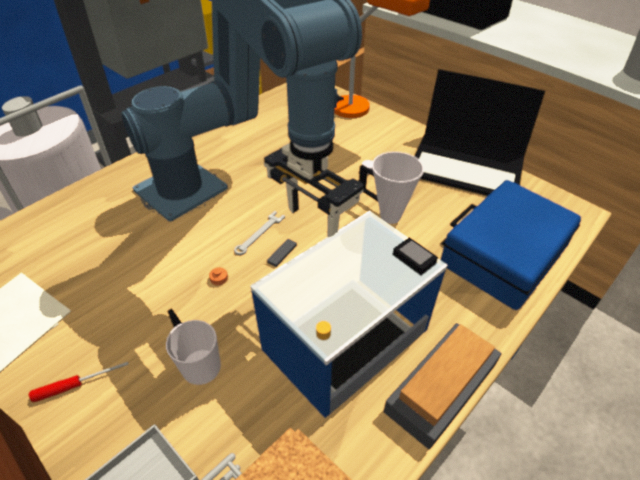

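View pics/side1.png

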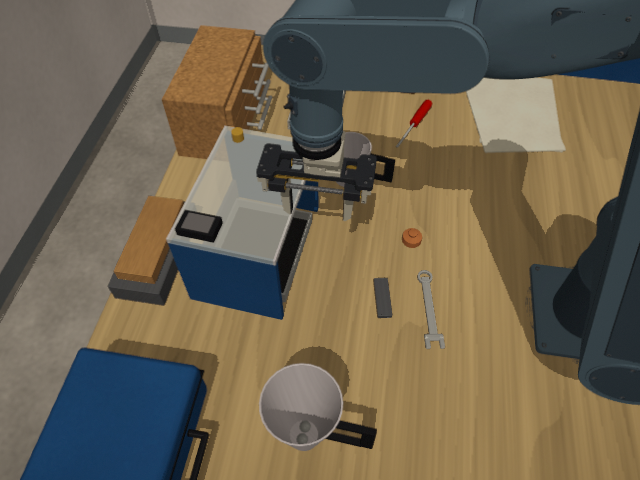

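The tall jug (with both balls) is in the side view at (302,405), handle to (375,437). The low jug is on the right (scene view 193,352). Shelf corners in the scene view: (253,290), (368,215), (445,266), (327,355). Next I measure these.

```bash
python3 - <<'E'
from h import *
S=dict(np.load('pics/side1.npz')); C=dict(np.load('pics/scene1.npz'))
np.set_printoptions(precision=4,suppress=True)
print('shelf corners scene', onplane(C,[253,368,445,327],[290,215,266,355],.212))
print('shelf corners side', onplane(S,[168,225,282],[238,128,258],.212))
P=cloud(S);Q=cloud(C)
for n,X in(('side',P),('scene',Q)):
    ok=np.isfinite(X).all(2)
    # shelf top cloud
    m=ok&(abs(X[...,2]-.212)<.004)&(X[...,0]>.4)&(X[...,0]<1)&(abs(X[...,1])<.25)
    p=X[m][:,:2].astype(np.float32); print(n,'shelf',len(p), cv2.minAreaRect(p) if len(p)>10 else '')
    # jug rim
    m=ok&(X[...,2]>.160)&(X[...,2]<.180)&(X[...,1]>.12)&(X[...,0]>.35)&(X[...,0]<.8)
    p=X[m]; print('rim',len(p),p.min(0),p.max(0), cv2.minEnclosingCircle(p[:,:2].astype(np.float32)))
    # handle: black
    c=(S if n=='side' else C)['color'].max(2)
    m=ok&(c<45)&(X[...,1]>.12)&(X[...,0]>.3)&(X[...,0]<.62)&(X[...,2]>.09)&(X[...,2]<.13)&(X[...,1]<.4)
    p=X[m]; print('handle',len(p)); 
    if len(p)>5: print(p.min(0),p.max(0),cv2.minAreaRect(p[:,:2].astype(np.float32)))
    # tray front
    m=ok&(X[...,2]>.024)&(X[...,2]<.034)&(X[...,0]>.5)&(X[...,0]<.85)&(abs(X[...,1])<.2)
    p=X[m][:,:2].astype(np.float32); print('tray rim',len(p),cv2.minAreaRect(p) if len(p)>5 else '')
# rim ellipse side by undistorted plane cast: depth edge; and front board walls
E
```

```text
shelf corners scene [[ 0.5922 -0.1911  0.212 ]
 [ 0.6115  0.0988  0.212 ]
 [ 0.8035  0.0896  0.212 ]
 [ 0.7736 -0.1955  0.212 ]]
shelf corners side [[ 0.8018  0.0917  0.212 ]
 [ 0.778  -0.1983  0.212 ]
 [ 0.5948  0.1009  0.212 ]]
side shelf 9236 ((0.6943378448486328, -0.04784351587295532), (0.305228590965271, 0.20267701148986816), 85.4073486328125)
rim 903 [0.4582 0.2643 0.16  ] [0.5851 0.3912 0.1753] ((0.5219388008117676, 0.32759276032447815), 0.06399141997098923)
handle 341
[0.4022 0.3263 0.0902] [0.4645 0.3406 0.1147] ((0.4330688416957855, 0.3335862457752228), (0.011645502410829067, 0.06239014118909836), 86.38739013671875)
tray rim 587 ((0.7192450761795044, -0.0326070636510849), (0.3231656849384308, 0.24817943572998047), 85.39641571044922)
scene shelf 13556 ((0.6929735541343689, -0.04744820296764374), (0.3031963109970093, 0.20331837236881256), 85.44209289550781)
rim 2184 [0.3502 0.2615 0.16  ] [0.7999 1.9631 0.18  ] ((0.49491968750953674, 1.114991545677185), 0.8539890050888062)
handle 64
[0.4049 0.3243 0.0905] [0.4469 0.3352 0.1127] ((0.426002562046051, 0.32959070801734924), (0.010389333590865135, 0.04208407551050186), 86.48875427246094)
tray rim 485 ((0.6940690279006958, -0.04747070372104645), (0.30161425471305847, 0.20106859505176544), 85.01763153076172)
```

Measured:
- Shelf yaw is -4.6°, with its front edge middle at (0.594, -0.040).
- The jug axis is at (0.522, 0.3276), yaw about -3.8°, so the grip is at about (0.412, 0.335, 0.07).

The reach, heights and sizes match those given. I'll grasp from behind at about 45° down, so the tool stays above the shelf during the pour.

>>> play_rows(increments=[-2, 3, 0, 0, 0, 10, -2, 3, 0, 0, 0, 10, -2, 3, 0, 0, 0, 10, -2, 3, 0, 0, 0, 10, -2, 3, 0, 0, 0, 10, -2, 3, 0, 0, 0, 10, -2, 3, 0, 0, 0, 10, -2, 3, 0, 0, 0, 10], gripper=0.6)

```text
time: 1.1
tcp_pos: [0.389, 0.2408, 0.2184]
ee_rot: [-0.0, 0.084, 0.996, -0.0]
contact_force: [0.3, -1.0, -0.7]
grip_width: 0.0559
```

>>> play_rows(increments=[-2, 3, 0, 0, 0, 6.2, -2, 3, 0, 0, -8, 0, 0, 3, 0, 0.5, -8, 0, 0, 1, 0, 0.5, -8, 0, 0, 0, 0, 0.5, -8, 0, 0, 0, 0, 0, 0, 0])

```text
time: 1.85
tcp_pos: [0.347, 0.3394, 0.2168]
ee_rot: [0.274, 0.03, 0.961, 0.021]
contact_force: [-0.7, 0.2, -0.3]
grip_width: 0.0556
```

```bash
cat >> h.py <<'E'
from scipy.spatial.transform import Rotation as Ro
def st():
    s=r.sense(); q=s['ee_rot']; M=Ro.from_quat([q[1],q[2],q[3],q[0]]).as_matrix()
    np.set_printoptions(precision=4,suppress=True)
    t=M[:,2]; print('t',round(s['time'],2),'q',s['joint_pos'],'\ntcp',s['tcp_pos'],'grasp',s['tcp_pos']-.019*t,'z',t,'y',M[:,1],'\nF',s['contact_force'],'w',round(s['grip_width'],4),'pitch',round(float(np.degrees(np.arcsin(-t[2]))),1),'az',round(float(np.degrees(np.arctan2(t[1],t[0]))),1))
    return s,M
E
python3 -c "from h import *;st()"
```

```text
t 1.85 q [ 0.8272 -0.0331  2.0206 -0.5368  0.8147 -0.3741] 
tcp [0.347  0.3394 0.2168] grasp [0.337  0.3389 0.2329] z [ 0.5272  0.0236 -0.8494] y [0.0469 0.9973 0.0568] 
F [-0.7188  0.2061 -0.2885] w 0.0556 pitch 58.1 az 2.6
```

```bash
cat >> h.py <<'E'
def to(G,yaw,pitch,back=0):
    """shift (cm) and turn (deg) to bring grasp point to G - back*t with tool at yaw, pitch down (deg)"""
    s,M=st(); a,p=np.radians([yaw,pitch])
    t=np.array([np.cos(p)*np.cos(a),np.cos(p)*np.sin(a),-np.sin(p)]); y=np.array([-np.sin(a),np.cos(a),0])
    T=np.c_[np.cross(y,t),y,t]
    print('TO shift',100*(np.array(G)+(.019-back)*t-s['tcp_pos']),'turn',np.degrees(Ro.from_matrix(T@M.T).as_rotvec()))
E
python3 -c "
from h import *
to((.412,.3349,.073),-3.8,48,.08)
c=snap('wrist','w1.png');P=cloud(c);k=c['color'].max(2)
m=(k<45)&(P[...,2]>.1)&(P[...,2]<.125)&(abs(P[...,0]-.43)<.05)&(abs(P[...,1]-.33)<.04)
p=P[m];print(len(p),p.min(0),p.max(0),cv2.minAreaRect(p[:,:2].astype(np.float32)))"
```

```text
t 1.85 q [ 0.8272 -0.0331  2.0206 -0.5368  0.8147 -0.3741] 
tcp [0.347  0.3394 0.2168] grasp [0.337  0.3389 0.2329] z [ 0.5272  0.0236 -0.8494] y [0.0469 0.9973 0.0568] 
F [-0.7188  0.2061 -0.2885] w 0.0556 pitch 58.1 az 2.6
TO shift [ 2.423  -0.1766 -9.8428] turn [ -3.8272 -10.0922  -1.3992]Traceback (most recent call last):
  File "<string>", line 6, in <module>
    p=P[m];print(len(p),p.min(0),p.max(0),cv2.minAreaRect(p[:,:2].astype(np.float32)))
                        ~~~~~^^^
    return umr_minimum(a, axis, None, out, keepdims, initial, where)
ValueError: zero-size array to reduction operation minimum which has no identity
```

View pics/w1.png

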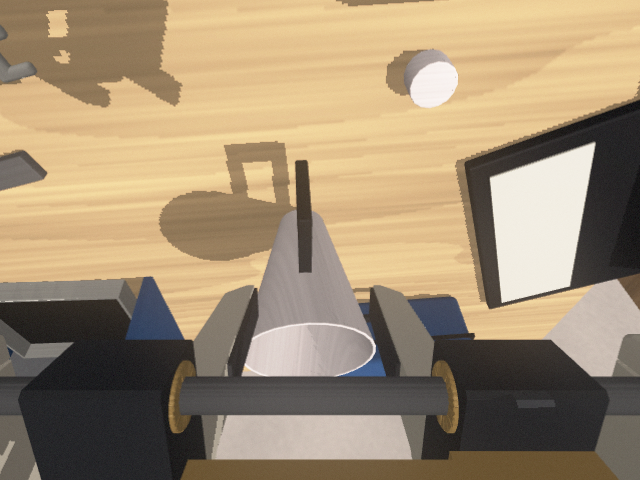

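The bar at (303,160–270) sits centred between the fingers, with its top view edge-on. There is a small cylinder at (430,78) to check before going lower.

```bash
python3 -c "
from h import *
c=snap('wrist');P=cloud(c);print(P[78,430],P[60,430],P[100,430],P[215,303],P[165,303],P[265,305],P[265,303])"
```

```text
[0.3388872  0.44963102 0.0240257 ] [0.32357751 0.44627503 0.02551712] [0.35752767 0.45284091 0.02550537] [0.40246627 0.33745193 0.10706691] [0.40289486 0.34002602 0.04232801] [0.46427946 0.33481428 0.11082069] [0.46393082 0.33298011 0.11090698]
```

>>> play_rows(increments=[0.6, 0, -1.5, -1, -2.5, -0.3, 0.6, 0, -2, -1, -2.5, -0.3, 0.6, -0.1, -2, -1, -2.5, -0.3, 0.6, -0.1, -2, -0.8, -2.6, -0.5, 0, 0, 0, 0, 0, 0])

```text
time: 2.58
tcp_pos: [0.3747, 0.337, 0.142]
ee_rot: [0.358, 0.034, 0.933, -0.013]
contact_force: [0.1, -0.1, 0.1]
grip_width: 0.0559
```

```bash
python3 -c "
from h import *
to((.412,.3349,.073),-3.8,48,0)
c=snap('wrist','w2.png')"
```

```text
t 2.58 q [ 0.9221  0.1689  2.1502 -1.085   0.6871  0.2525] 
tcp [0.3747 0.337  0.142 ] grasp [0.362  0.3379 0.1561] z [ 0.6675 -0.048  -0.7431] y [0.0718 0.9974 0.0001] 
F [ 0.0709 -0.1194  0.1322] w 0.0559 pitch 48.0 az -4.1
TO shift [ 5.0029 -0.2942 -8.3088] turn [-0.0054  0.0065  0.3187]
```

View pics/w2.png

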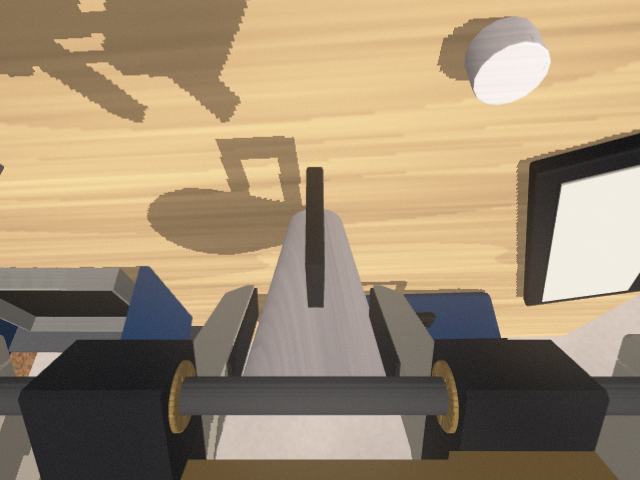

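The wrist roll is near its limit (-1.085 against -1.22). I'll fit the arm geometry linearly and check which pitches work for both the grasp and the pour.

```bash
cat > kin.py <<'E'
import numpy as np
from scipy.spatial.transform import Rotation as Ro
from scipy.optimize import least_squares
Z=lambda a:Ro.from_euler('z',a).as_matrix(); Y=lambda a:Ro.from_euler('y',a).as_matrix()
D=[([-.20279,.25924,1.536,0,1.34798,-.20275],[.5495,.00014,.21791]),
([.8272,-.0331,2.0206,-.5368,.8147,-.3741],[.347,.3394,.2168]),
([.9221,.1689,2.1502,-1.085,.6871,.2525],[.3747,.337,.142])]
def rot(q): return Z(q[0])@Y(q[1]+q[2])@Z(q[3])@Y(q[4])@Z(q[5])
def cols(q):
    A=Z(q[0]); B=A@Y(q[1]); C=A@Y(q[1]+q[2])
    return np.c_[A[:,1],A[:,2],B[:,2],C[:,2],rot(q)[:,2]]   # e,h,L1,L2,d
P,res,*_=np.linalg.lstsq(np.vstack([cols(q) for q,_ in D]),np.hstack([p for _,p in D]),rcond=None)
lo=np.array([-3.14,-.91,.19,-1.22,.22,-3.12]);hi=np.array([3.14,2.08,2.58,4.36,2.71,3.12])
def tool(yaw,pitch):
    a,p=np.radians([yaw,pitch]); t=np.array([np.cos(p)*np.cos(a),np.cos(p)*np.sin(a),-np.sin(p)]); y=np.array([-np.sin(a),np.cos(a),0])
    return np.c_[np.cross(y,t),y,t]
def ik(G,yaw,pitch,q0):
    T=tool(yaw,pitch); p=np.array(G)+.019*T[:,2]
    f=lambda q:np.r_[(cols(q)@P-p)*5,(rot(q)@OFF-T).ravel()]
    s=least_squares(f,np.clip(q0,lo+.01,hi-.01),bounds=(lo,hi)); return s.x,np.abs(s.fun).max()
OFF=np.eye(3)
E
python3 - <<'E'
import kin; from kin import *
np.set_printoptions(precision=3,suppress=True)
print(P,res)
print(rot(D[0][0]),rot(D[2][0]),tool(-4.1,48))
kin.OFF=rot(D[2][0]).T@tool(-4.1,48); kin.OFF=np.round(kin.OFF); print(kin.OFF)
for q0 in (D[2][0],[.9,.2,2.2,3.3,.8,.3]):
  for pit in (20,35,48,52,56,60,64,68): print(pit,*ik((.412,.3349,.075),-3.8,pit,q0))
  print('pour')
  for pit in (105,120,130,135,140,145,150): print(pit,*ik((.54,-.036,.215),-4.6,pit,[-.2,.2,1.5,0,2,-1.7]))
E
```

```text
[0.105 0.149 0.528 0.403 0.347] [0.]
[[-1.     0.    -0.002]
 [ 0.     1.     0.   ]
 [ 0.002  0.    -1.   ]] [[-0.072 -0.741  0.668]
 [-0.997  0.054 -0.048]
 [-0.    -0.669 -0.743]] [[-0.741  0.071  0.667]
 [ 0.053  0.997 -0.048]
 [-0.669  0.    -0.743]]
[[ 0. -1. -0.]
 [ 1.  0.  0.]
 [-0. -0.  1.]]
20 [ 1.037  0.448  2.016 -1.22   0.996  0.584] 0.2702312124188278
35 [ 0.895  0.336  2.111 -1.22   0.731  0.42 ] 0.14784908524882823
48 [ 0.794  0.293  2.177 -1.22   0.551  0.34 ] 0.04402000413705753
52 [ 0.766  0.286  2.195 -1.22   0.503  0.322] 0.007360681462724172
56 [ 0.733  0.276  2.169 -1.046  0.482  0.127] 1.0376144388146713e-12
60 [ 0.7    0.271  2.132 -0.83   0.489 -0.108] 9.44522238199852e-13
64 [ 0.667  0.271  2.093 -0.635  0.518 -0.321] 6.189965207070713e-11
68 [ 0.635  0.276  2.053 -0.469  0.563 -0.502] 4.743773508079073e-10
pour
105 [-0.236  0.441  1.365 -0.04   1.594 -1.723] 5.1486592766991635e-14
120 [-0.219  0.611  1.164 -0.073  1.885 -1.713] 1.0477096967775879e-09
130 [-0.21   0.724  1.042 -0.095  2.069 -1.716] 5.162537064506978e-14
135 [-0.206  0.779  0.985 -0.107  2.1
[... 526 characters left out ...]
2] 0.12702291482872408
60 [0.619 0.264 2.36  4.36  0.276 0.925] 0.1480556770651678
64 [0.587 0.261 2.361 4.36  0.22  0.909] 0.16313581728191262
68 [0.592 0.272 2.364 4.36  0.22  0.923] 0.18751133293036143
pour
105 [-0.236  0.441  1.365 -0.04   1.594 -1.723] 5.1486592766991635e-14
120 [-0.219  0.611  1.164 -0.073  1.885 -1.713] 1.0477096967775879e-09
130 [-0.21   0.724  1.042 -0.095  2.069 -1.716] 5.162537064506978e-14
135 [-0.206  0.779  0.985 -0.107  2.156 -1.72 ] 9.54236689665322e-13
140 [-0.203  0.832  0.933 -0.12   2.241 -1.725] 7.722711359292589e-12
145 [-0.201  0.884  0.886 -0.135  2.323 -1.733] 9.90557635915934e-11
150 [-0.198  0.934  0.845 -0.152  2.401 -1.743] 2.1798224336677663e-09
```

The fit is exact: pitch 57° works at the grasp, and the pour is reachable.

>>> play_rows(increments=[0.5, 0, -0.8, 0.3, 4.5, 0.15, 0.5, 0, -1, 0.3, 4.5, 0.15, 0.5, 0, -1.5, 0, 0, 0, 0, 0, 0, 0, 0, 0])

```text
time: 3.12
tcp_pos: [0.3904, 0.3378, 0.1116]
ee_rot: [0.285, 0.033, 0.958, -0.007]
contact_force: [-0.1, -0.0, 1.4]
grip_width: 0.056
```

```bash
python3 -c "
from h import *
to((.412,.3349,.075),-3.8,57,0)
c=snap('side');P=cloud(c);k=c['color'].max(2)
m=(k<45)&(P[...,2]>.098)&(P[...,2]<.12)&(abs(P[...,0]-.43)<.04)&(abs(P[...,1]-.335)<.012)
p=P[m];print(len(p),p.min(0) if len(p) else 0,p.max(0) if len(p) else 0)"
```

```text
t 3.12 q [ 0.7908  0.1943  2.1008 -0.8144  0.6005 -0.0814] 
tcp [0.3904 0.3378 0.1116] grasp [0.38   0.3384 0.1275] z [ 0.546  -0.0324 -0.8372] y [0.0673 0.9977 0.0052] 
F [-0.0806 -0.0113  1.3719] w 0.056 pitch 56.8 az -3.4
TO shift [ 3.1957 -0.3564 -5.2564] turn [-0.2881  0.1777  0.0579]
324 [0.4011 0.3266 0.0984] [0.4644 0.3409 0.1143]
```

>>> play_rows(increments=[0.6, -0.1, -1, -0.3, 0.2, 0.1, 0.6, -0.1, -1, 0, 0, 0, 0.7, 0, -1, 0, 0, 0, 0.7, 0, -1, 0, 0, 0, 0.6, 0, -1.1, 0, 0, 0, 0, 0, 0, 0, 0, 0])

```text
time: 3.92
tcp_pos: [0.421, 0.3354, 0.0583]
ee_rot: [0.283, 0.03, 0.959, -0.01]
contact_force: [-0.4, 0.4, -0.4]
grip_width: 0.0555
```

```bash
python3 -c "
from h import *
to((.412,.3349,.075),-3.8,57,0)
snap('wrist','w3.png')"
```

```text
t 3.92 q [ 0.7327  0.319   2.115  -0.9849  0.4868  0.0646] 
tcp [0.421  0.3354 0.0583] grasp [0.4107 0.3362 0.0742] z [ 0.5416 -0.037  -0.8398] y [ 0.0638  0.998  -0.0028] 
F [-0.4178  0.3764 -0.4115] w 0.0555 pitch 57.1 az -3.9
TO shift [ 0.1347 -0.1234  0.0803] turn [ 0.153  -0.1289 -0.1393]
```

View pics/w3.png

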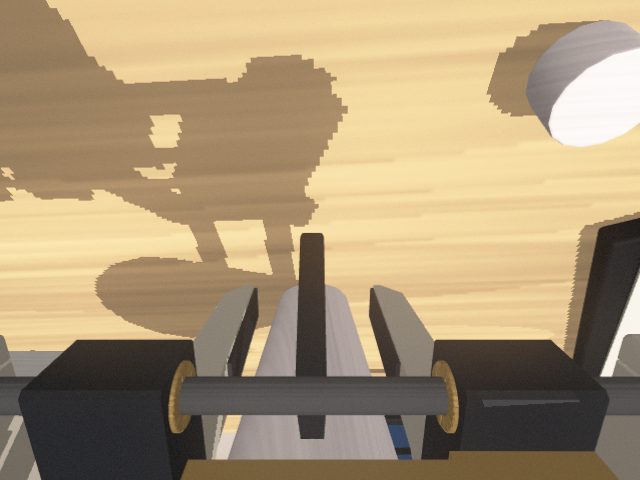

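The bar (312,235–435) is centred between the fingers (258 and 370). Closing the gripper now.

>>> play_rows(increments=[0, 0, 0, 0, 0, 0, 0, 0, 0, 0, 0, 0, 0, 0, 0, 0, 0, 0, 0, 0, 0, 0, 0, 0, 0, 0, 0, 0, 0, 0], gripper=0)

```text
time: 4.6
tcp_pos: [0.421, 0.3359, 0.0597]
ee_rot: [0.284, 0.03, 0.958, -0.01]
contact_force: [-0.3, -1.3, -0.1]
grip_width: 0.0121
```

>>> play_rows(increments=[0, 0, 0.5, 0, 0, 0, 0, 0, 1, 0, 0, 0, 0, 0, 1, 0, 0, 0, 0, 0, 0, 0, 0, 0])

```text
time: 5.1
tcp_pos: [0.4211, 0.3362, 0.0852]
ee_rot: [0.284, 0.031, 0.958, -0.009]
contact_force: [1.0, -0.1, -2.9]
grip_width: 0.0116
```

```bash
cat >> h.py <<'E'
def rim(c,zmin,zmax,box):
    """fit plane to the bright upper rim points -> tilt"""
    P=cloud(c); m=np.isfinite(P).all(2)&(P[...,0]>box[0])&(P[...,0]<box[1])&(P[...,1]>box[2])&(P[...,1]<box[3])&(P[...,2]>zmin)&(P[...,2]<zmax)
    return P[m]
E
python3 -c "
from h import *
st(); c=snap('side','s4.png'); p=rim(c,.1,.26,(.44,.62,.25,.41)); 
for x in (.465,.48,.5,.52,.54,.56,.575): 
  q=p[abs(p[:,0]-x)<.006]; print(x,len(q),q[:,2].max() if len(q) else '')"
```

```text
t 5.1 q [ 0.7336  0.2663  2.0925 -0.8807  0.5298 -0.0536] 
tcp [0.4211 0.3362 0.0852] grasp [0.4108 0.3369 0.1012] z [ 0.5436 -0.0347 -0.8386] y [ 0.0637  0.998  -0.    ] 
F [ 0.9691 -0.0612 -2.9015] w 0.0116 pitch 57.0 az -3.7
0.465 296 0.19870644090629064
0.48 391 0.19802362681225394
0.5 314 0.19740467746692736
0.52 315 0.19876021858769932
0.54 333 0.19824364323107557
0.56 584 0.1978668587559368
0.575 551 0.1990411485754111
```

View pics/s4.png

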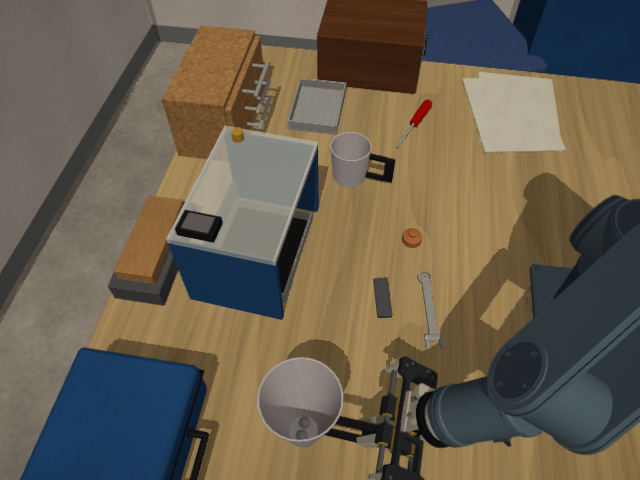

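The rim is level at 0.198 all round, both balls are inside and the measured weight is about 3 N, so nothing slipped. Next I check the route with the kinematics.

```bash
cat > plan.py <<'E'
import kin; from kin import *
kin.OFF=np.array([[0,-1,0],[1,0,0],[0,0,1.]])
E0=np.array([.594,-.0396,0]); X=np.array([.9968,-.0802,0]); YY=np.array([.0802,.9968,0]); UP=np.array([0,0,1.])
def grasp_for(mx,mz,th,gx=.1115,gz=.096):
    a=np.radians(th); jx=np.cos(a)*X-np.sin(a)*UP; jz=np.sin(a)*X+np.cos(a)*UP
    return E0+mx*X+mz*UP-gx*jx-gz*jz
def mouth_of(p,t,th0=57):  # th = pitch-57
    th=np.degrees(np.arctan2(-t[2],t@X))-th0; a=np.radians(th); jx=np.cos(a)*X-np.sin(a)*UP; jz=np.sin(a)*X+np.cos(a)*UP
    m=p-.019*t+.1115*jx+.096*jz-E0; return th,np.array([m@X,m@YY,m[2]])
E
python3 - <<'E'
from plan import *
np.set_printoptions(precision=3,suppress=True)
q=[.7336,.2663,2.0925,-.8807,.5298,-.0536]
W=[((.411,.337,.10),-3.8,0),((.37,.337,.17),-3.8,5),((.36,.25,.18),-4,25),((.36,.16,.185),-4.2,40),((.36,.07,.185),-4.4,55)]
for mx,mz,th in ((-.1,.115,68),(-.03,.115,68),(.035,.115,68),(.035,.115,77),(.035,.115,82),(.035,.115,88)): W.append((tuple(grasp_for(mx,mz,th)),-4.6,th))
for G,y,th in W:
    q,e=ik(G,y,57+th,q); print(np.array(G),th,'tcp',np.array(G)+.019*tool(y,57+th)[:,2],q,round(e,4))
E
```

```text
[0.411 0.337 0.1  ] 0 tcp [0.421 0.336 0.084] [ 0.73   0.235  2.127 -0.885  0.527 -0.049] 0.0
[0.37  0.337 0.17 ] 5 tcp [0.379 0.336 0.153] [ 0.755  0.102  2.028 -0.536  0.738 -0.398] 0.0
[0.36 0.25 0.18] 25 tcp [0.363 0.25  0.161] [ 0.416  0.047  1.961 -0.077  1.011 -1.049] 0.0
[0.36  0.16  0.185] 40 tcp [0.358 0.16  0.166] [ 0.128  0.092  1.897  0.026  1.273 -1.378] 0.0
[0.36  0.07  0.185] 55 tcp [0.353 0.071 0.167] [-0.092  0.214  1.806 -0.006  1.505 -1.585] 0.0
[ 0.364 -0.021  0.182] 68 tcp [ 0.353 -0.02   0.167] [-0.256  0.364  1.7   -0.101  1.681 -1.726] 0.0
[ 0.434 -0.027  0.182] 68 tcp [ 0.423 -0.026  0.167] [-0.236  0.485  1.506 -0.091  1.755 -1.715] 0.0
[ 0.499 -0.032  0.182] 68 tcp [ 0.488 -0.031  0.167] [-0.221  0.602  1.303 -0.084  1.842 -1.709] 0.0
[ 0.511 -0.033  0.202] 77 tcp [ 0.497 -0.032  0.188] [-0.211  0.711  1.136 -0.103  2.055 -1.713] 0.0
[ 0.519 -0.034  0.212] 82 tcp [ 0.504 -0.032  0.2  ] [-0.206  0.775  1.042 -0.115  2.173 -1.719] 0.0
[ 0.529 -0.034  0.223] 88 tcp [ 0.514 -0.033  0.212] [-0.201  0.855  0.925 -0.135  2.314 -1.732] 0.0
```

>>> play_rows(increments=[-1, 0, 2.2, 0, 1, 0, -1, 0, 2.2, 0.1, 1.2, 0, -1, 0, 2.2, 0.1, 1.4, 0, -1, 0, 2.2, 0.1, 1.4, 0, -0.2, -1, 0, 0.2, 2.5, -0.05, -0.2, -1.1, 0, 0.2, 2.5, -0.05, -0.2, -1.1, 0, 0.2, 2.5, -0.05, -0.2, -1.1, 0, 0.2, 2.5, -0.05])

```text
time: 6.15
tcp_pos: [0.3722, 0.2922, 0.1718]
ee_rot: [0.154, 0.033, 0.987, -0.005]
contact_force: [-0.3, -0.1, -1.8]
grip_width: 0.0116
```

>>> play_rows(increments=[-0.2, -1.1, 0, 0.2, 2.5, -0.05, -0.2, -1.1, 0, 0.2, 2.5, -0.05, -0.2, -1.1, 0, 0.2, 2.5, -0.05, -0.2, -1.1, 0, 0.2, 2.5, -0.05, 0, -1.5, 0, 0.2, 2.5, -0.05, 0, -1.5, 0, 0.2, 2.5, -0.05, 0, -1.5, 0, 0.2, 2.5, -0.05, 0, -1.5, 0, 0.2, 2.5, -0.05])

```text
time: 7.15
tcp_pos: [0.3645, 0.1881, 0.1721]
ee_rot: [-0.02, 0.038, 0.999, 0.002]
contact_force: [-0.3, -0.2, -2.4]
grip_width: 0.0117
```

>>> play_rows(increments=[0, -1.5, 0, 0.2, 2.5, -0.05, 0, -1.5, 0, 0.2, 2.5, -0.05, 0, -1.5, 0, 0.2, 2.5, -0.05, 0, -1.5, 0, 0.2, 2.5, -0.05, 0, -1.5, 0, 0.2, 2.5, 0, 0, -1.5, 0, 0.2, 2.5, 0, 0, -1.5, 0, 0, 0, 0, 0, 0, 0, 0, 0, 0])

```text
time: 8.15
tcp_pos: [0.3648, 0.0833, 0.1724]
ee_rot: [-0.149, 0.04, 0.988, 0.008]
contact_force: [0.1, 0.1, -2.0]
grip_width: 0.0119
```

```bash
python3 - <<'E'
from h import *; from plan import *
s,M=st(); print(mouth_of(s['tcp_pos'],M[:,2])); to(grasp_for(-.1,.118,66),-4.6,57+66)
c=snap('side'); P=cloud(c)
for z in (.09,.12): print('low jug',onplane(c,[350],[148],z))
E
```

```text
t 8.15 q [-0.0806  0.1847  1.7938  0.0043  1.4628 -1.572 ] 
tcp [0.3648 0.0833 0.1724] grasp [0.3704 0.0827 0.1905] z [-0.294   0.0281 -0.9554] y [0.0811 0.9967 0.0043] 
F [ 0.1201  0.1231 -2.035 ] w 0.0119 pitch 72.8 az 174.5
(np.float64(50.176649703944975), array([-0.0876,  0.104 ,  0.1664]))
t 8.15 q [-0.0806  0.1847  1.7938  0.0043  1.4628 -1.572 ] 
tcp [0.3648 0.0833 0.1724] grasp [0.3704 0.0827 0.1905] z [-0.294   0.0281 -0.9554] y [0.0811 0.9967 0.0043] 
F [ 0.1201  0.1231 -2.035 ] w 0.0119 pitch 72.8 az 174.5
TO shift [ -1.3436 -10.3348  -0.7474] turn [ 1.0315 15.7919  0.0877]
low jug [[ 0.5258 -0.3062  0.09  ]]
low jug [[ 0.523  -0.2756  0.12  ]]
```

>>> play_rows(increments=[-0.2, -1.3, 0, 0.15, 2, 0, -0.2, -1.3, 0, 0.15, 2, 0, -0.2, -1.3, 0, 0.15, 2, 0, -0.2, -1.3, 0, 0.15, 2, 0, -0.2, -1.3, -0.1, 0.15, 2, 0, -0.2, -1.3, -0.2, 0.15, 2, 0, -0.2, -1.3, -0.2, 0.15, 2, 0, 0, -1.2, -0.2, 0, 1.8, 0])

```text
time: 9.2
tcp_pos: [0.3509, -0.0198, 0.1654]
ee_rot: [-0.285, 0.039, 0.958, 0.012]
contact_force: [0.8, 0.9, -2.5]
grip_width: 0.0118
```

>>> play_rows(increments=[0, 0, 0, 0, 0, 0, 0, 0, 0, 0, 0, 0])

```text
time: 9.45
tcp_pos: [0.351, -0.0187, 0.1656]
ee_rot: [-0.284, 0.039, 0.958, 0.012]
contact_force: [-0.4, 0.7, -2.1]
grip_width: 0.0118
```

```bash
python3 - <<'E'
from h import *; from plan import *
s,M=st(); print(mouth_of(s['tcp_pos'],M[:,2])); to(grasp_for(.035,.115,66),-4.6,57+66)
c=snap('side','s5.png'); P=cloud(c); np.savez('pics/s5.npz',P=P,col=c['color'])
E
```

```text
t 9.45 q [-0.2665  0.3612  1.6846 -0.1     1.6637 -1.737 ] 
tcp [ 0.351  -0.0187  0.1656] grasp [ 0.3613 -0.0196  0.1816] z [-0.543   0.0452 -0.8385] y [0.0808 0.9967 0.0014] 
F [-0.3529  0.6941 -2.0547] w 0.0118 pitch 57.0 az 175.2
(np.float64(66.01336913108268), array([-0.1005,  0.0013,  0.1187]))
t 9.45 q [-0.2665  0.3612  1.6846 -0.1     1.6637 -1.737 ] 
tcp [ 0.351  -0.0187  0.1656] grasp [ 0.3613 -0.0196  0.1816] z [-0.543   0.0452 -0.8385] y [0.0808 0.9967 0.0014] 
F [-0.3529  0.6941 -2.0547] w 0.0118 pitch 57.0 az 175.2
TO shift [13.4951 -1.2169 -0.3767] turn [-0.0799 -0.0064  0.0359]
```

View pics/s5.png

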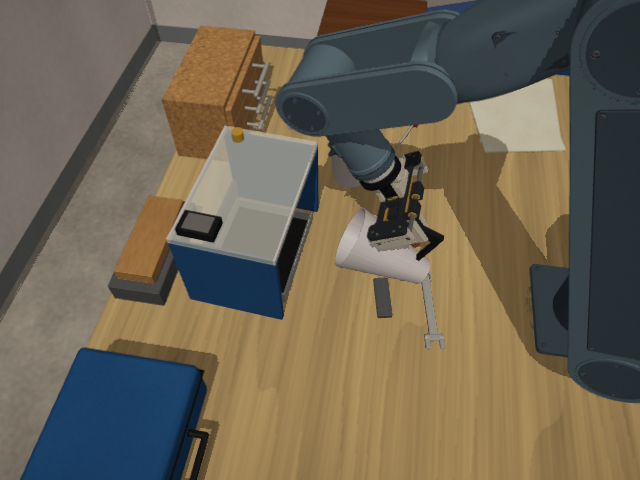

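The jug is leaning forward in front of the riser, mouth at (352,240), foot at (425,270). I'll check its true tilt and mouth from the depth before going in.

```bash
cat > tilt.py <<'E'
from h import *; from plan import *
def jugline(P,col,x0,x1):
    d=P-E0; x=d@X; y=d@YY; z=P[...,2]; k=col.astype(int); m=np.isfinite(P).all(2)&(k.min(2)>70)&(k.max(2)-k.min(2)<45)&(x>x0)&(x<x1)&(abs(y)<.075)&(z>.02)&(z<.24)
    for a in np.arange(x0,x1,.02):
        b=m&(abs(x-a)<.006); 
        if b.sum()>4: i=np.argmax(np.where(b,z,-1)); print(round(a,3),b.sum(),'zmax',z.flat[i].round(4),'y',y.flat[i].round(3),'ymin/max',y[b].min().round(3),y[b].max().round(3))
E
python3 -c "
from tilt import *
d=np.load('pics/s5.npz'); jugline(d['P'],d['col'],-.3,.0)"
```

```text
-0.26 129 zmax 0.0866 y 0.0 ymin/max -0.017 0.029
-0.24 250 zmax 0.1976 y 0.014 ymin/max -0.021 0.034
-0.22 294 zmax 0.2234 y 0.018 ymin/max -0.023 0.039
-0.2 206 zmax 0.1276 y 0.014 ymin/max -0.001 0.043
-0.18 182 zmax 0.1365 y 0.023 ymin/max 0.015 0.049
-0.16 174 zmax 0.1475 y 0.027 ymin/max 0.027 0.054
-0.14 307 zmax 0.1735 y 0.001 ymin/max -0.044 0.057
-0.12 250 zmax 0.1741 y 0.018 ymin/max -0.058 0.063
-0.1 277 zmax 0.1268 y 0.062 ymin/max -0.061 0.065
-0.08 125 zmax 0.0816 y -0.049 ymin/max -0.049 0.044
```

The depth agrees with the predicted pose (top rim 0.174 m, centred in y). Going in under the shelf.

>>> play_rows(increments=[1.5, -0.1, 0, 0, 0, 0, 1.5, -0.1, 0, 0, 0, 0, 1.5, -0.1, 0, 0, 0, 0, 1.5, -0.2, 0, 0, 0, 0, 1.5, -0.1, 0, 0, 0, 0, 1.5, -0.2, -0.1, 0, 0, 0, 1.5, -0.1, -0.1, 0, 0, 0, 1, -0.1, -0.1, 0, 0, 0])

```text
time: 10.5
tcp_pos: [0.4665, -0.0285, 0.1628]
ee_rot: [-0.284, 0.038, 0.958, 0.012]
contact_force: [-0.4, -1.0, -3.2]
grip_width: 0.0121
```

>>> play_rows(increments=[1, -0.1, 0, 0, 0, 0, 1, -0.1, 0, 0, 0, 0, 0, 0, 0, 0, 0, 0])

```text
time: 10.88
tcp_pos: [0.4866, -0.0311, 0.1625]
ee_rot: [-0.284, 0.039, 0.958, 0.012]
contact_force: [-1.0, 0.8, -1.7]
grip_width: 0.0123
```

```bash
python3 - <<'E'
from tilt import *
s,M=st(); print(mouth_of(s['tcp_pos'],M[:,2])); 
c=snap('side','s6.png'); c=snap('scene','c6.png'); a=cv2.imread('pics/c6.png')[170:410,200:500]; b=cv2.imread('pics/s6.png')[90:330,140:440]
cv2.imwrite('pics/m6.png',cv2.resize(np.hstack([a,b]),None,fx=1.33,fy=1.33))
for th in (75,78,81,84,87): print(th); to(grasp_for(.037,.115,th),-4.6,57+th)
E
```

```text
t 10.88 q [-0.2311  0.5864  1.3186 -0.0831  1.8065 -1.7171] 
tcp [ 0.4866 -0.0311  0.1625] grasp [ 0.4969 -0.0319  0.1785] z [-0.5427  0.0448 -0.8388] y [0.0807 0.9967 0.001 ] 
F [-0.9839  0.7646 -1.6925] w 0.0123 pitch 57.0 az 175.3
(np.float64(65.99191575887052), array([ 0.0356, -0.0002,  0.1157]))
75
t 10.97 q [-0.2311  0.5856  1.3203 -0.0832  1.8065 -1.7171] 
tcp [ 0.4858 -0.0309  0.1626] grasp [ 0.4961 -0.0318  0.1785] z [-0.5434  0.0449 -0.8383] y [0.0807 0.9967 0.0011] 
F [ 0.2885 -0.011  -2.6942] w 0.012 pitch 57.0 az 175.3
TO shift [ 1.1209 -0.0852  2.1132] turn [0.6597 8.9352 0.0339]
78
t 10.97 q [-0.2311  0.5856  1.3203 -0.0832  1.8065 -1.7171] 
tcp [ 0.4858 -0.0309  0.1626] grasp [ 0.4961 -0.0318  0.1785] z [-0.5434  0.0449 -0.8383] y [0.0807 0.9967 0.0011] 
F [ 0.2885 -0.011  -2.6942] w 0.012 pitch 57.0 az 175.3
TO shift [ 1.4978 -0.1155  2.8066] turn [ 0.9011 11.9255  0.0355]
81
t 10.97 q [-0.2311  0.5856  1.3203 -0.0832  1.8065 -1.7171] 
tcp [ 0.4858 -0.0309  0.1626] grasp [ 0.4961 -0.0318  0.1785] z [-0.5434  0.0449 -0.8383] y [0.0807 0.9967 0.0011] 
F [ 0.2885 -0.011  -2.6942] w 0.012 pitch 57.0 az 175.3
TO shift [ 1.9104 -0.1487  3.4793] turn [ 1.1426 14.9157  0.0371]
84
t 10.97 q [-0.2311  0.5856  1.3203 -0.0832  1.8065 -1.7171] 
tcp [ 0.4858 -0.0309  0.1626] grasp [ 0.4961 -0.0318  0.1785] z [-0.5434  0.0449 -0.8383] y [0.0807 0.9967 0.0011] 
F [ 0.2885 -0.011  -2.6942] w 0.012 pitch 57.0 az 175.3
TO shift [ 2.3575 -0.1847  4.1295] turn [ 1.3841 17.906   0.0386]
87
t 10.97 q [-0.2311  0.5856  1.3203 -0.0832  1.8065 -1.7171] 
tcp [ 0.4858 -0.0309  0.1626] grasp [ 0.4961 -0.0318  0.1785] z [-0.5434  0.0449 -0.8383] y [0.0807 0.9967 0.0011] 
F [ 0.2885 -0.011  -2.6942] w 0.012 pitch 57.0 az 175.3
TO shift [ 2.838  -0.2233  4.7552] turn [ 1.6257 20.8962  0.0401]
```

View pics/m6.png

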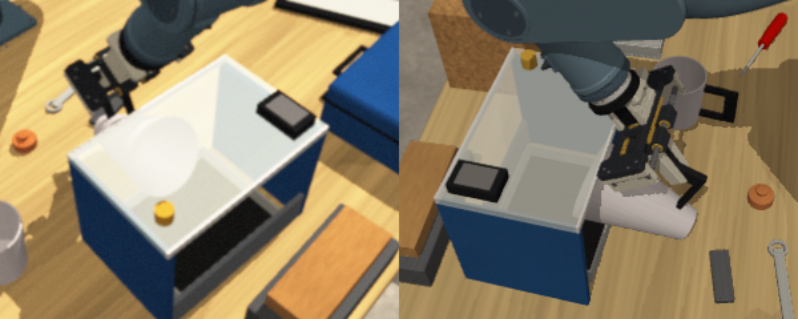

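The mouth is under the shelf and clear of it (left half), and the gripper is ahead of the front edge (right half). Tilting slowly about the mouth.

>>> play_rows(increments=[0.2, 0, 0.5, 0.15, 2, 0, 0.2, 0, 0.5, 0.15, 2, 0, 0.3, 0, 0.5, 0.15, 2, 0, 0.2, 0, 0.5, 0.15, 2, 0, 0.3, -0.1, 0.4, 0.15, 2, 0, 0.2, 0, 0.4, 0.15, 1.9, 0, 0.1, 0, 0.2, 0.1, 1, 0, 0.1, 0, 0.2, 0.1, 1, 0])

```text
time: 11.98
tcp_pos: [0.5019, -0.032, 0.1948]
ee_rot: [-0.398, 0.037, 0.916, 0.016]
contact_force: [-0.6, -0.5, -2.6]
grip_width: 0.0117
```

>>> play_rows(increments=[0.2, 0, 0.2, 0.1, 1, 0, 0.1, 0, 0.2, 0.1, 1, 0, 0.2, 0, 0.2, 0.1, 1, 0, 0.1, 0, 0.2, 0.1, 1, 0, 0, 0, 0, 0, 0, 0, 0, 0, 0, 0, 0, 0, 0, 0, 0, 0, 0, 0, 0, 0, 0, 0, 0, 0])

```text
time: 12.98
tcp_pos: [0.5079, -0.032, 0.2028]
ee_rot: [-0.43, 0.036, 0.902, 0.018]
contact_force: [-0.4, 0.4, -2.1]
grip_width: 0.012
```

```bash
python3 - <<'E'
from tilt import *
s,M=st(); print(mouth_of(s['tcp_pos'],M[:,2])); 
to(grasp_for(.037,.115,87),-4.6,57+87)
c=snap('side','s7.png'); c=snap('scene','c7.png'); a=cv2.imread('pics/c7.png')[170:410,200:500]; b=cv2.imread('pics/s7.png')[90:330,140:440]
cv2.imwrite('pics/m7.png',cv2.resize(np.hstack([a,b]),None,fx=1.33,fy=1.33))
E
```

```text
t 12.97 q [-0.2099  0.8067  0.9987 -0.124   2.2179 -1.7288] 
tcp [ 0.5079 -0.032   0.2028] grasp [ 0.5226 -0.0332  0.2148] z [-0.7741  0.064  -0.6298] y [0.0809 0.9967 0.0019] 
F [-0.3504  0.3913 -2.1077] w 0.012 pitch 39.0 az 175.3
(np.float64(83.9615488136927), array([0.0356, 0.0007, 0.114 ]))
t 12.97 q [-0.2099  0.8067  0.9987 -0.124   2.2179 -1.7288] 
tcp [ 0.5079 -0.032   0.2028] grasp [ 0.5226 -0.0332  0.2148] z [-0.7741  0.064  -0.6298] y [0.0809 0.9967 0.0019] 
F [-0.3504  0.3913 -2.1077] w 0.012 pitch 39.0 az 175.3
TO shift [ 0.6244 -0.1223  0.7357] turn [0.1362 3.038  0.0425]
```

View pics/m7.png

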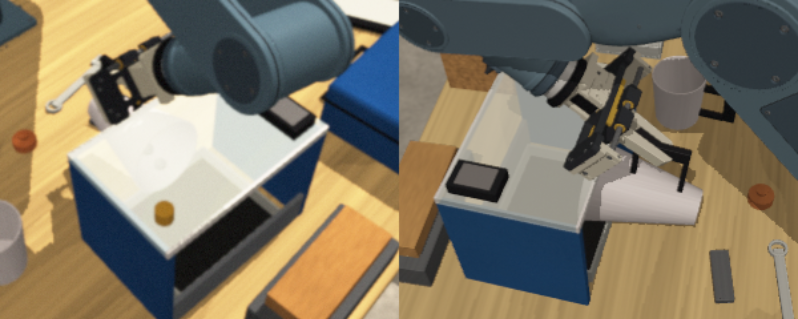

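The two balls still show at about (150,155), probably inside the mouth. I'll tilt 3° more and wait.

>>> play_rows(increments=[0.2, 0, 0.2, 0.1, 1, 0, 0.2, 0, 0.3, 0.1, 1, 0, 0.2, -0.1, 0.2, 0, 1, 0, 0, 0, 0, 0, 0, 0, 0, 0, 0, 0, 0, 0, 0, 0, 0, 0, 0, 0, 0, 0, 0, 0, 0, 0, 0, 0, 0, 0, 0, 0])

```text
time: 14.08
tcp_pos: [0.514, -0.033, 0.2098]
ee_rot: [-0.453, 0.036, 0.89, 0.019]
contact_force: [0.1, -0.6, -2.2]
grip_width: 0.0123
```

```bash
python3 - <<'E'
from tilt import *
s,M=st(); print(mouth_of(s['tcp_pos'],M[:,2])); 
c=snap('side','s8.png'); c=snap('scene','c8.png'); a=cv2.imread('pics/c8.png')[190:350,240:440]; b=cv2.imread('pics/s8.png')[170:330,150:350]
cv2.imwrite('pics/m8.png',cv2.resize(np.hstack([a,b]),None,fx=2,fy=2,interpolation=cv2.INTER_CUBIC))
E
```

```text
t 14.07 q [-0.2075  0.848   0.9376 -0.135   2.2896 -1.7356] 
tcp [ 0.514  -0.033   0.2098] grasp [ 0.5293 -0.0342  0.221 ] z [-0.8059  0.0662 -0.5883] y [0.081  0.9967 0.0011] 
F [ 0.0984 -0.6472 -2.1866] w 0.0123 pitch 36.0 az 175.3
(np.float64(86.96476671548385), array([0.0368, 0.0002, 0.1147]))
```

View pics/m8.png

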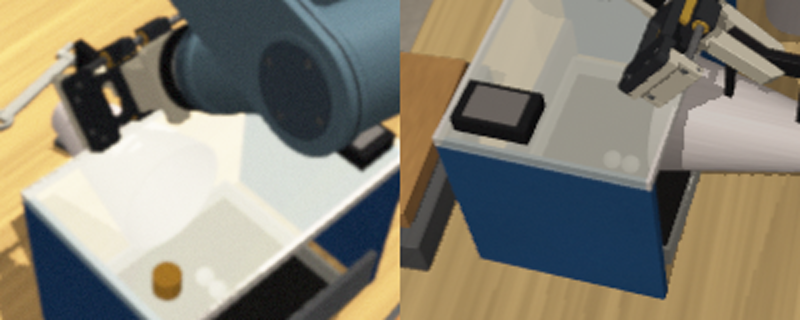

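Both balls are out in the tray. They show at (205,275) and (217,288) in the left half, and (612,158) and (630,162) in the right half. Reversing the tilt about the mouth, then withdrawing.

>>> play_rows(increments=[-0.4, 0, -0.5, -0.2, -2.5, 0, -0.4, 0, -0.5, -0.2, -2.5, 0, -0.3, 0, -0.6, -0.2, -2.5, 0, -0.4, 0.1, -0.6, -0.2, -2.5, 0, -0.3, 0, -0.6, -0.2, -2.7, 0, -0.4, 0, -0.6, -0.2, -2.7, 0, -0.3, 0.1, -0.7, -0.2, -2.7, 0, -0.3, 0, -0.6, -0.2, -2.7, 0])

```text
time: 15.18
tcp_pos: [0.4857, -0.0309, 0.1626]
ee_rot: [-0.284, 0.038, 0.958, 0.013]
contact_force: [0.6, -0.3, -2.5]
grip_width: 0.0117
```

```bash
python3 - <<'E'
from tilt import *
s,M=st(); print(mouth_of(s['tcp_pos'],M[:,2])); to(grasp_for(-.12,.118,66),-4.6,57+66)
for n in('scene','side'):
    c=snap(n)
    g=cv2.cvtColor(c['color'],cv2.COLOR_BGR2GRAY)
    # tray region: bright blobs against local median
    d=cv2.subtract(g,cv2.medianBlur(g,21)); _,b=cv2.threshold(d,18,255,0)
    k,l,stt,cen=cv2.connectedComponentsWithStats(b)
    for i in range(1,k):
        p=onplane(c,[cen[i][0]],[cen[i][1]],.015)[0]; q=p-E0
        if 8<stt[i,4]<200 and 0<q@X<.2 and abs(q@YY)<.11: print(n,cen[i].round(1),stt[i],(q@X-.095).round(3),(q@YY).round(3))
E
```

```text
t 15.18 q [-0.2317  0.5855  1.3205 -0.0823  1.8067 -1.7185] 
tcp [ 0.4857 -0.0309  0.1626] grasp [ 0.496  -0.0317  0.1786] z [-0.5434  0.0461 -0.8382] y [0.0804 0.9968 0.0027] 
F [ 0.6458 -0.2936 -2.5277] w 0.0117 pitch 56.9 az 175.2
(np.float64(66.0507445027576), array([ 0.0347, -0.    ,  0.1156]))
t 15.18 q [-0.2317  0.5855  1.3205 -0.0823  1.8067 -1.7185] 
tcp [ 0.4857 -0.0309  0.1626] grasp [ 0.496  -0.0317  0.1786] z [-0.5434  0.0461 -0.8382] y [0.0804 0.9968 0.0027] 
F [ 0.6458 -0.2936 -2.5277] w 0.0117 pitch 56.9 az 175.2
TO shift [-15.4245   1.2398   0.2233] turn [-0.1562 -0.0377  0.01  ]
scene [341.3 327.3] [339 325   6   6  29] -0.019 0.008
scene [389.8 346.4] [378 336  26  22  63] 0.083 0.05
scene [310.4 344.6] [307 341   8   8  20] -0.03 -0.07
scene [347.8 381. ] [330 357  47  41 198] 0.082 -0.069
side [309.5 223.2] [305 222  10   3  10] -0.09 -0.091
side [296.2 232. ] [292 228  10   9  53] -0.067 -0.059
side [292.  250.1] [291 245   4  11  29] -0.072 -0.01
side [257.1 248.6] [255 247   5   4  17] 0.003 0.004
side [282.5 294.4] [281 292   4   7  11] -0.083 0.101
```

>>> play_rows(increments=[-1, 0.1, 0, 0, 0, 0, -1.8, 0.1, 0, 0, 0, 0, -1.8, 0.2, 0, 0, 0, 0, -1.8, 0.1, 0, 0, 0, 0, -1.8, 0.2, 0.1, 0, 0, 0, -1.8, 0.1, 0.1, 0, 0, 0, -1.8, 0.2, 0.2, 0, 0, 0, -1.8, 0.1, 0.2, 0, 0, 0])

```text
time: 16.27
tcp_pos: [0.3492, -0.0199, 0.1688]
ee_rot: [-0.285, 0.038, 0.958, 0.013]
contact_force: [-0.0, 0.3, -2.2]
grip_width: 0.0116
```

>>> play_rows(increments=[0.1, 1.5, 0.1, -0.2, -2.5, 0, 0.1, 1.5, 0, -0.2, -2.5, 0, 0.1, 1.5, 0, -0.2, -2.5, 0, 0.1, 1.5, 0, -0.2, -2.5, 0, 0.1, 1.5, 0, -0.2, -2.5, 0, 0.1, 1.5, 0, -0.2, -2.5, 0, 0.1, 1.5, 0, -0.2, -2.5, 0, 0.1, 1.5, 0, -0.2, -2.5, 0])

```text
time: 17.27
tcp_pos: [0.3579, 0.101, 0.1697]
ee_rot: [-0.112, 0.039, 0.993, 0.006]
contact_force: [0.4, -0.4, -1.3]
grip_width: 0.012
```

>>> play_rows(increments=[0.1, 1.5, 0, -0.2, -2.5, 0.05, 0.1, 1.5, 0, -0.2, -2.5, 0.05, 0.1, 1.5, 0, -0.2, -2.5, 0.05, 0.1, 1.5, 0, -0.2, -2.5, 0.05, 0.1, 1.5, 0, -0.2, -2.5, 0.05, 0.1, 1.5, 0, -0.2, -2.5, 0.05, 0.1, 1.5, 0, -0.2, -2.5, 0.05, 0.1, 1.5, 0, -0.2, -2.5, 0.05])

```text
time: 18.27
tcp_pos: [0.3654, 0.221, 0.1697]
ee_rot: [0.062, 0.036, 0.997, -0.001]
contact_force: [-0.3, 0.8, -1.9]
grip_width: 0.0118
```

>>> play_rows(increments=[0.2, 1.5, 0, -0.2, -2.5, 0.05, 0.2, 1.5, 0, -0.2, -2.5, 0.05, 0.2, 1.5, 0, -0.2, -2.5, 0.05, 0.2, 1.5, 0, -0.2, -2.5, 0.05, 0.2, 1.4, 0, -0.2, -2.5, 0.05, 0.2, 1.3, 0, -0.2, -2.5, 0.05, 0.2, 1, 0, -0.2, -2.5, 0.05, 0, 0, 0, 0, 0, 0])

```text
time: 19.27
tcp_pos: [0.3785, 0.3177, 0.1691]
ee_rot: [0.212, 0.031, 0.977, -0.008]
contact_force: [-0.2, 0.9, -2.2]
grip_width: 0.0121
```

```bash
python3 - <<'E'
from tilt import *
to((.411,.336,.105),-3.8,57)
c=snap('side','s9.png'); p=rim(c,.1,.36,(.35,.62,.25,.41)); p=p[p[:,2]>.15]; print(p.min(0),p.max(0))
E
```

```text
t 19.27 q [ 0.6847  0.0648  1.9917 -0.4038  0.8061 -0.5824] 
tcp [0.3785 0.3177 0.1691] grasp [0.3706 0.3183 0.1864] z [ 0.4136 -0.0283 -0.91  ] y [ 0.0635  0.998  -0.0022] 
F [-0.1788  0.8714 -2.1697] w 0.0121 pitch 65.5 az -3.9
TO shift [ 4.2871  1.7577 -8.0022] turn [-0.4257 -8.4987 -0.1501]
[0.35   0.25   0.1501] [0.5573 0.41   0.3022]
```

>>> play_rows(increments=[0.7, 0.3, -1.2, -0.1, -1.5, 0, 0.7, 0.3, -1.3, -0.1, -1.5, 0, 0.7, 0.3, -1.4, -0.1, -1.5, 0, 0.7, 0.3, -1.4, -0.1, -1.5, 0, 0.7, 0.3, -1.4, 0, -1.5, 0, 0.8, 0.3, -1.3, 0, -1, 0, 0, 0, 0, 0, 0, 0])

```text
time: 20.2
tcp_pos: [0.4228, 0.3341, 0.0886]
ee_rot: [0.283, 0.032, 0.958, -0.01]
contact_force: [-0.7, -0.6, -1.7]
grip_width: 0.0118
```

```bash
python3 - <<'E'
from tilt import *
to((.411,.336,.075),-3.8,57)
c=snap('side','s10.png'); p=rim(c,.15,.26,(.45,.62,.25,.41))
for x in (.465,.48,.5,.52,.54,.56,.575):
  q=p[abs(p[:,0]-x)<.006]; print(x,len(q),q[:,2].max() if len(q) else '')
for y in (.27,.3,.33,.36,.38):
  q=p[abs(p[:,1]-y)<.006]; print(y,len(q),q[:,2].max() if len(q) else '')
E
```

```text
t 20.2 q [ 0.7281  0.2597  2.0889 -0.8657  0.5361 -0.073 ] 
tcp [0.4228 0.3341 0.0886] grasp [0.4124 0.3348 0.1045] z [ 0.5427 -0.0374 -0.8391] y [ 0.0669  0.9978 -0.0011] 
F [-0.7113 -0.6424 -1.6562] w 0.0118 pitch 57.0 az -3.9
TO shift [-0.1434  0.1201 -2.9524] turn [ 0.0623 -0.0517  0.0387]
0.465 208 0.20235379515165575
0.48 220 0.2014838470666518
0.5 190 0.20081956103292675
0.52 179 0.20162746900205397
0.54 188 0.20129528281079467
0.56 248 0.2001265547646397
0.575 489 0.20012800901744487
0.27 566 0.20052791875684528
0.3 265 0.20148405897285415
0.33 155 0.20235379515165575
0.36 99 0.2014838470666518
0.38 130 0.20113510406098056
```

The jug is level and upright. Setting it down gently.

>>> play_rows(increments=[0, 0, -0.8, 0, 0, 0, 0, 0, -0.8, 0, 0, 0, 0, 0, -0.6, 0, 0, 0, 0, 0, -0.3, 0, 0, 0, 0, 0, -0.2, 0, 0, 0, 0, 0, 0, 0, 0, 0, 0, 0, 0, 0, 0, 0])

```text
time: 21.12
tcp_pos: [0.4231, 0.3351, 0.0628]
ee_rot: [0.285, 0.032, 0.958, -0.009]
contact_force: [0.2, 0.3, -1.9]
grip_width: 0.0118
```

>>> play_rows(increments=[0, 0, -0.1, 0, 0, 0, 0, 0, -0.1, 0, 0, 0, 0, 0, 0, 0, 0, 0, 0, 0, 0, 0, 0, 0])

```text
time: 21.62
tcp_pos: [0.423, 0.335, 0.0606]
ee_rot: [0.284, 0.032, 0.958, -0.009]
contact_force: [0.1, 0.0, -1.5]
grip_width: 0.0116
```

```bash
python3 - <<'E'
from tilt import *
to((.411,.336,.0755),-3.8,57)
c=snap('side','s11.png'); p=rim(c,.13,.26,(.45,.62,.25,.41))
for x in (.465,.48,.5,.52,.54,.56,.575):
  q=p[abs(p[:,0]-x)<.006]; print(x,len(q),q[:,2].max() if len(q) else '')
E
```

```text
t 21.62 q [ 0.7292  0.3151  2.1143 -0.9852  0.486   0.064 ] 
tcp [0.423  0.335  0.0606] grasp [0.4127 0.3357 0.0766] z [ 0.5445 -0.0355 -0.838 ] y [0.0661 0.9978 0.0007] 
F [ 0.0529  0.0063 -1.5083] w 0.0116 pitch 56.9 az -3.7
TO shift [-0.1678  0.029  -0.108 ] turn [-0.0345  0.0737 -0.0089]
0.465 194 0.17441458966761136
0.48 173 0.17271686944865428
0.5 150 0.17282988583869419
0.52 151 0.17240550241708819
0.54 149 0.17198165337677773
0.56 204 0.17292770317116124
0.575 402 0.17379952419709932
```

>>> play_rows(increments=[0, 0, -0.1, 0, 0, 0, 0, 0, -0.1, 0, 0, 0, 0, 0, 0, 0, 0, 0, 0, 0, 0, 0, 0, 0])

```text
time: 22.18
tcp_pos: [0.4235, 0.3354, 0.0597]
ee_rot: [0.285, 0.032, 0.958, -0.009]
contact_force: [-3.2, -0.4, 5.8]
grip_width: 0.0123
```

>>> play_rows(increments=[0, 0, 0, 0, 0, 0, 0, 0, 0, 0, 0, 0, 0, 0, 0, 0, 0, 0, 0, 0, 0, 0, 0, 0, 0, 0, 0, 0, 0, 0], gripper=0.5)

```text
time: 22.8
tcp_pos: [0.423, 0.335, 0.0586]
ee_rot: [0.284, 0.032, 0.958, -0.009]
contact_force: [-0.0, -0.3, 0.0]
grip_width: 0.0465
```

>>> play_rows(increments=[-0.5, 0, 0.8, 0, 0, 0, -0.6, 0, 0.9, 0, 0, 0, -0.7, 0.1, 1, 0, 0, 0, -0.7, 0, 1.1, 0, 0, 0, -0.7, 0.1, 1.1, 0, 0, 0, -1, 0, 1.5, 0, 0, 0, -1, 0, 1.5, 0, 0, 0, -1, 0, 1.5, 0, 0, 0])

```text
time: 23.8
tcp_pos: [0.3602, 0.3371, 0.1537]
ee_rot: [0.284, 0.032, 0.958, -0.009]
contact_force: [0.4, 0.7, 0.3]
grip_width: 0.0466
```

>>> play_rows(increments=[-0.5, 0, 2, 0, 0, 0, -0.5, 0, 2, 0, 0, 0, -0.5, 0, 2, 0, 0, 0, -0.5, 0, 2, 0, 0, 0, 0, 0, 0, 0, 0, 0, 0, 0, 0, 0, 0, 0])

```text
time: 24.55
tcp_pos: [0.3406, 0.3368, 0.2321]
ee_rot: [0.284, 0.032, 0.958, -0.009]
contact_force: [0.1, -0.6, -0.6]
grip_width: 0.0466
```

```bash
python3 - <<'E'
from tilt import *
st()
c=snap('side','s12.png'); s=c; p=rim(c,.13,.26,(.45,.62,.25,.41))
for x in (.465,.5,.54,.575):
  q=p[abs(p[:,0]-x)<.006]; print(x,len(q),q[:,2].max() if len(q) else '')
c=snap('scene','c12.png'); a=c['color'][190:390,230:430]; b=s['color'][110:310,160:360]
cv2.imwrite('pics/m12.png',np.vstack([cv2.resize(np.hstack([a,b]),None,fx=1.7,fy=1.7,interpolation=cv2.INTER_CUBIC),cv2.resize(s['color'][320:480],(680,170))]))
E
```

```text
t 24.55 q [ 0.8896 -0.0211  1.9784 -0.5949  0.9176 -0.3104] 
tcp [0.3406 0.3368 0.2321] grasp [0.3302 0.3375 0.2481] z [ 0.5441 -0.0356 -0.8383] y [0.0658 0.9978 0.0003] 
F [ 0.094  -0.5677 -0.5542] w 0.0466 pitch 57.0 az -3.7
0.465 189 0.17333635857852236
0.5 152 0.17253423002254775
0.54 150 0.1729321258601072
0.575 400 0.17296785827573113
```

View pics/m12.png

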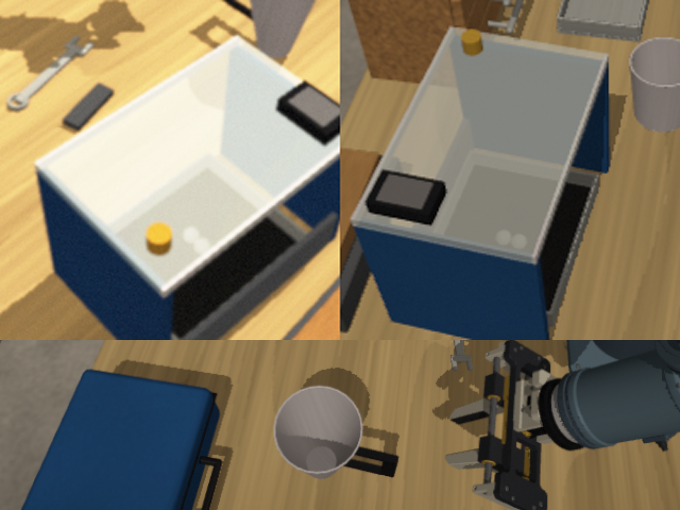

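Jug is empty, upright and clear of the gripper. The balls are side by side at scene (342,327), (349,334) and side (256,249), (265,252). The two views disagreed by 2 cm earlier when cast onto the ball height, so I'll triangulate before handing in.

```bash
python3 - <<'E'
from tilt import *
S=snap('side');C=snap('scene')
def ray(c,u,v):
    T=np.array(c['pose']); d=(pts(c,[u],[v])@T[:3,:3].T)[0]; return T[:3,3],d/np.linalg.norm(d)
sc=[(230+190/1.7,190+233/1.7),(230+202/1.7,190+245/1.7)]; si=[(160+(503-340)/1.7,110+237/1.7),(160+(519-340)/1.7,110+241/1.7)]
for a in sc:
  for b in si:
    o1,d1=ray(C,*a);o2,d2=ray(S,*b); k=np.linalg.lstsq(np.c_[d1,-d2],o2-o1,rcond=None)[0]
    p,q=o1+k[0]*d1,o2+k[1]*d2; m=(p+q)/2-E0; print(np.round(a),np.round(b),'tray xyz',(m@X-.095).round(3),(m@YY).round(3),((p+q)/2)[2].round(3),'gap',np.linalg.norm(p-q).round(4))
for c,L in((C,sc),(S,si)):
  P=cloud(c)
  for u,v in L: print(P[int(round(v)),int(round(u))], onplane(c,[u],[v],.015))
E
```

```text
[342. 327.] [256. 249.] tray xyz -0.006 0.008 0.026 gap 0.0184
[342. 327.] [265. 252.] tray xyz -0.018 0.009 0.016 gap 0.0012
[349. 334.] [256. 249.] tray xyz 0.005 0.007 0.016 gap 0.0003
[349. 334.] [265. 252.] tray xyz -0.007 0.008 0.006 gap 0.0174
[ 0.75634717 -0.14167967  0.21391385] [[ 0.67090785 -0.03694339  0.015     ]]
[ 0.77316497 -0.14351018  0.21316499] [[ 0.69370691 -0.03989929  0.015     ]]
[0.64276144 0.09055265 0.21317853] [[ 0.69430097 -0.04044015  0.015     ]]
[0.62586597 0.09453889 0.21368655] [[ 0.67267783 -0.03765891  0.015     ]]
```

The discrepancy was just the wrong pairing of the two balls. Matched correctly, they lie at tray x = -0.018 and +0.005 m, y ≈ 0.008 m, centre height 0.016 m (rest height 0.015), with ray gaps of 1.2 mm or less.

```bash
python3 -c "
from station import r
print(r.job_done())"
```

```text
the job is handed in; nothing more can be done
None
```

I poured both balls into the tray under the shelf and stood the empty jug back up where it started. Then I released it, drew the gripper clear and handed the job in at about 25 s of the 72 s allowed. Handing in gives no verdict, so success is judged from my own checks.

- **Pour:** I held the jug by its grip bar from behind. Under the shelf I tilted it to 87° with the centre of its mouth 37 mm past the front edge and 115 mm above the bench. The wrist readings, taken at the end of each move, showed no sign of a knock on the riser.
- **Balls:** both rest near the middle of the tray, at tray x = -18 mm and +5 mm, y ≈ 8 mm. Their centres are 16 mm above the bench, against an expected 15 mm.
- **Jug:** it stands level, its rim measured at 172.5–173.3 mm all round. That is 2–3 mm above the nominal 170 mm, as it also read with the jug just set down. It looks empty.
- **Robot:** the gripper is clear of the jug and the wrist force is about zero.

One check disagreed at first: the two camera views put a ball 2 cm apart. I had compared a different ball in each view; paired correctly, they agree to about 1 mm.

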